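# Clear the jammed fruit chute

## Robot

A 7-joint arm with a two-finger parallel gripper is mounted at the origin on the work surface. World frame = base frame: x ahead of the robot, y to its left, z up, the work surface at z = 0. Lengths are in m, angles in rad, forces in N, time in s.
With the tool pointing down it reaches from about 0.35 to 0.9 m from the base axis. Payload 8.1 kg.
Tool frame: the origin (TCP) lies on the centre line of the jaws, within the pads' length; the fingertips stand 19 mm ahead of it and the grasp point (between the pads) is the TCP (arm.tip_reach is the distance from the TCP to the fingertips, in m); z points along the fingers, y is the line along which they close (so a half turn about z gives the same grasp; the last joint's range is limited). The gripper opens to 92 mm and grips with 3 to 60 N. Pads are 19 mm wide; open, the fingers measure 130 mm over their backs; the gripper's body (75 mm by 190 mm) begins 47 mm behind the grasp point.
Start: joints at [1.098, 0.434, 0.025, 1.573, -0.012, 1.134, -0.075], TCP at [0.226, -0.583, 0.219] pointing down, gripper open.
Joint ranges: [-2.62, 2.62], [-0.44, 2.09], [-1.27, 1.32], [0.08, 2.57], [-1.32, 4.46], [0.12, 2], [-2.74, 2.74]. Speed limits (rad/s): [2.22, 2.22, 3.01, 3.01, 3.14, 3.14, 3.14].

## Interface

Orientations are given as a rotation vector (axis times angle).
In Python, from cell import arm gives the robot as it stands.
- The arm moves only by the tool arm_command, never from a script. Its argument "targets" is a list that holds one entry, the list of rows, each a list of 6 numbers: the shift along the tool's x, y, z in m, then the turn, a rotation vector about the tool's x, y, z in rad. A call has 1 to 10 rows; each row shifts and turns the commanded pose from where the row before left it, along the tool's axes as they then stand; what a row does not reach is not made up. A row lasts 1/8 s, in which the tool goes at most 62.5 mm and 10.7 degrees, less where a joint would pass 70% of its speed; a pose out of reach is approached as far as the arm can. A call with a gripper value outside its range is refused whole. "jaw" is the finger opening in m, from 0 to 0.0918, set as the call begins (left out, the last holds). The fingers move at their own pace and stop on an object; "newtons" is the grip in N (left out, the last holds). Time passes only in rows, so rows that do not move let the fingers close. It gives the time, the measured TCP pose, the force, the opening and the grip force at its end, in the units of the state.
- arm.observe(): the state, without advancing time (a new reading comes with each control period).
- arm.get_image(name): name is "side" or "top"; returns a dict with "pixels" (384x512x3 uint8, red, green, blue), "z_map" (384x512 float32, m along the optical axis (not along the pixel's ray), 0 where there is no reading), "fx", "fy", "cx", "cy" (pixels), "xyz" and "rotation" of the camera in the world. Camera axes: x right, y down, z forward; pixel columns grow to the right and rows downward; lengths in m; the calibration is good to about 2 mm. A picture is of the moment at which its call begins.
- arm.sign_off(): hands the job in; it is judged then, once.
The state is a dict: "clock": time; "joints": joint angles; "dq": joint speeds; "joint_efforts": joint torques, N m; "position": TCP position; "ee_rot": TCP orientation; "force": force on the tool from outside, world axes, zero at the start; "ft_torque": the same for the moment, N m; "width": opening from 0.0 (shut) to 1.0 (fully open); "gripper_force": force on a finger pad.
Only numpy, scipy, OpenCV 4.12 (cv2) and the standard library are available. Lean on these libraries where they do the work, as an engineer would, in place of code of your own. Each camera call takes 0.05 s, during which the arm holds its last target. There are 200 camera calls.

## Task

The lime and the orange are jammed side by side at the narrow opening of the pantry's fruit chute. Nudge the lime back up the slope, pushing the red follower ahead of it, until the follower is pressed firmly home against its buffers so that its catch sets, then let go so that both fruits roll down through the opening into the lower tray. Be gentle enough not to bruise the fruit, keep both fruits down on the chute, and leave the other things on the counter where they are.

Things in the scene. Friction and masses are not known exactly. Their poses are not given: they have to be found in the camera images.
- chute: Fixed open fruit chute, plywood with white sides, 276 long x 128 wide. Origin on the table below the opening; +x runs uphill (lower tray at -x), y across, z up. The floor slopes 10 degrees: floor height in m = 0.040 + 0.176 x (chute frame). Side walls, cheeks and shoulders stand 20 mm above the floor: a closed gripper can pass over them and touch a fruit at or above its middle.
- opening (a point): Middle of the 62 mm wide opening, 26 mm above the floor, at x = -0.005 in the chute's frame; axes as the chute's. Uphill of it two wooden cheeks, at 40 degrees to the x axis, widen from the opening to the 116 mm lane over 32 mm of length.
- tray (a point): Middle of the lower tray's floor, 116 mm wide, from x = -0.138 (end wall, 34 mm high) to -0.010 in the chute's frame.
- hood (a point): Middle of the clear hood over the lane, x = 0.066 to 0.118 in the chute's frame, its top 63 mm above the chute's floor. Nothing else is above the lane.
- lime: Green lime, a smooth, slippery ball of 52 mm diameter, 55 to 115 g; origin at its centre. It starts in the jam on the left or right of the orange: centre at about x = 0.030, y = +-0.026, z = 0.072 in the chute's frame, touching its cheek, the orange and the follower. Fingers pressing on it with more than 14 N bruise it.
- orange: Small orange, a ball of 52 mm diameter, 55 to 115 g, origin at its centre, jammed beside the lime in the same way. More than 14 N from the fingers bruises it. It rolls out by itself once the lime has been pushed back about 17 mm or more.
- follower (a joint): Red follower board, 112 wide x 34 high, across the lane behind the fruits; slides along the floor with about 4 N of friction and stays where left. Value in m: 0 as jammed, growing uphill, 0.032 home against rigid buffers. Its catch sets only when, at home, the lime presses on it with 7 N or more for 0.3 s: press with 9 to 11 N along the slope.
- follower_face (a point): Middle of the follower's front face (the face that the fruits touch), 26 mm above the chute's floor; at x = 0.056 in the chute's frame as jammed, 0.088 when home.
- spice_red: Loose spice jar with red cap, 44 diameter x 95 high, beside the chute; origin at its underside. Bystander.
- spice_black: Loose spice jar with black cap, 44 diameter x 100 high, beside the chute; origin at its underside. Bystander.
- tin_big: Loose food tin with red label, 74 diameter x 110 high, beside the chute; origin at its underside. Bystander.
- tin_small: Loose small tin with yellow label, 60 diameter x 60 high, beside the chute; origin at its underside. Bystander.
- oil: Loose green bottle, 60 diameter x 200 high, beyond the chute; origin at its underside. Bystander.
- honey: Loose amber jar, 72 diameter x 100 high, beyond the chute; origin at its underside. Bystander.
- bowl: Loose blue bowl, 120 diameter x 50 high, to the right; origin at its underside. Bystander.

How it is judged:
On the way, in this order (a step that is already met when the one before it is completed fails the run):
1. the fingers push the lime back at least 10 mm off the opening (x of lime in the frame of chute above 0.04 m and contact force between the fingers and lime above 0.5 N), for 0.05 s.
2. the lime, pushed by the fingers, presses the follower firmly home (7 N or more for 0.3 s) (value of joint follower above 0.03 m and contact force between lime and follower above 7 N and contact force between the fingers and lime above 3 N), for 0.3 s.
At the end, for the whole second after the job is handed in: Both fruits lie at rest in the lower tray (centres 32 to 140 mm downhill of the chute's origin along its x, within the side walls), and the follower is home within 2 mm (x of lime in the frame of chute between -0.14 and -0.032 m and y of lime in the frame of chute between -0.06 and 0.06 m and z of each of lime, orange in the frame of chute below 0.085 m and linear speed of each of lime, orange below 0.03 m/s and x of orange in the frame of chute between -0.14 and -0.032 m and y of orange in the frame of chute between -0.06 and 0.06 m and value of joint follower above 0.03 m); the robot touches nothing.
It fails at once if a fruit is bruised (more than 14 N from the robot) (contact force between any of the fingers, the arm and lime above 14 N or contact force between any of the fingers, the arm and orange above 14 N).
It fails at once if a fruit leaves the chute or is lifted off it (z of any of lime, orange in the frame of chute above 0.105 m or height (world z) of any of lime, orange below 0.035 m).
It fails at once if another thing on the counter is moved more than 20 mm (distance of any of spice_red, spice_black, tin_big, tin_small, oil, honey, bowl from where it was at the start of the episode above 0.02 m).
It also fails if it takes over 51 s, if anything falls off the work surface, if the arm or the gripper's body presses on something with over 40 N, if the wrist force passes 120 N, or if a joint passes its speed limit or range.

## Working session

There is one attempt and no reset: what is moved stays moved. The work goes in short steps, Python scripts to look and compute and a tool call to move; the robot and the scene stay as the last step left them, time stands still between calls to the robot, and variables do not carry over. Pictures are saved under pics/ and viewed, at most 10 in all, crops included, and the job is handed in when it is done.

Besides the shell and the picture viewer there is one more tool, called after "Call:" by a JSON object that holds its "method" and its "body". arm_command: Moves the arm, as the interface text tells. Its arguments: {"type":"object","properties":{"targets":{"type":"array","items":{"type":"array","items":{"type":"array","items":{"type":"number"}}}},"jaw":{"type":"number"},"newtons":{"type":"number"}},"required":["targets"]}

```bash
mkdir -p pics; ls; python3 - <<'E'
from cell import arm
import cv2,numpy as np
for n in("top","side"):
    im=arm.get_image(n); cv2.imwrite(f"pics/{n}0.png",im["pixels"][:,:,::-1]); np.savez(f"{n}0.npz",**im)
    print(n,im["fx"],im["cx"],im["cy"],im["xyz"],im["rotation"])
print(arm.observe())
E
```

```text
pics
top 468.7399031992523 257.01460888110176 184.2674132191855 [ 0.30360695 -0.08637785  1.55897584] [-2.12691462  2.11370688 -0.18267881]
side 358.61149284064874 255.06676170863668 190.54056071445441 [0.34329812 0.63066858 0.90006191] [-0.42684498  2.79926288 -1.11293319]
{'clock': 0.1, 'joints': array([ 1.09837052,  0.43511204,  0.0249436 ,  1.57400776, -0.01158975,
        1.13397297, -0.07507037]), 'dq': array([ 0.00059815, -0.00067235,  0.00081767, -0.00312599,  0.00023045,
       -0.00031306, -0.00034045]), 'joint_efforts': array([ 2.44457333e-03, -6.69126749e+01,  9.87623669e-01, -3.15148115e+01,
       -6.06214441e-02,  3.74506821e-02,  1.02972990e-04]), 'position': array([ 0.22570489, -0.58232835,  0.21804809]), 'ee_rot': array([-3.08675515e+00, -5.77363424e-01,  5.74892839e-04]), 'force': array([ 0.01530091, -0.31290208,  0.94840622]), 'ft_torque': array([ 0.01340954, -0.04770426,  0.01711925]), 'gripper_force': 0.0, 'width': 1.0022713205696432}
```

View pics/top0.png

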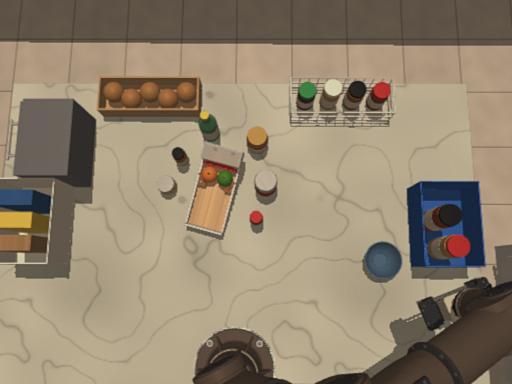

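View pics/side0.png

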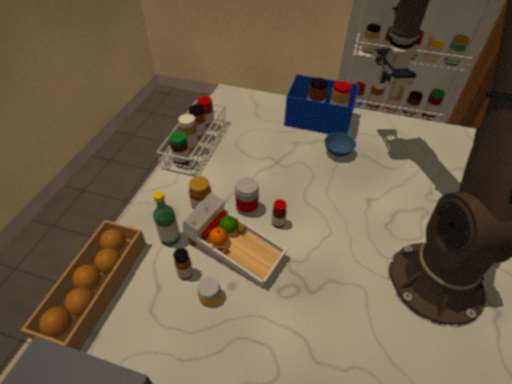

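The top view shows the lime at about (225,177), the orange at (209,173) and the tray end at about (208,232). The lime is on the robot's right side. In the side view the lime is at (229,225) and the orange at (217,237).

```bash
cat > h.py <<'E'
import numpy as np,cv2
from scipy.spatial.transform import Rotation as R
from scipy.optimize import least_squares
def cloud(im):
    v,u=np.mgrid[:384,:512]; z=im["z_map"]
    p=np.stack([(u-im["cx"])/im["fx"]*z,(v-im["cy"])/im["fy"]*z,z],-1)
    return p@R.from_rotvec(im["rotation"]).as_matrix().T+im["xyz"]
def sphere(im,box,h0,h1,smin=140):
    hsv=cv2.cvtColor(im["pixels"],cv2.COLOR_RGB2HSV); P=cloud(im)
    u0,u1,v0,v1=box; m=np.zeros((384,512),bool); m[v0:v1,u0:u1]=1
    m&=(hsv[...,0]>=h0)&(hsv[...,0]<=h1)&(hsv[...,1]>smin)&(P[...,2]>.05)
    q=P[m]
    f=least_squares(lambda c:np.linalg.norm(q-c,axis=1)-.026,q.mean(0)-[0,0,.015],loss="soft_l1",f_scale=.002)
    return f.x,len(q),np.sqrt(np.mean(f.fun**2))
E
python3 - <<'E'
from h import *
T=dict(np.load("top0.npz"));S=dict(np.load("side0.npz"))
for n,im,b in(("top",T,[(214,238,166,190),(199,220,162,184)]),("side",S,[(217,242,212,238),(203,230,224,249)])):
    print(n,"lime",sphere(im,b[0],35,75),"orange",sphere(im,b[1],5,20))
    P=cloud(im);u0,u1,v0,v1=(180,250,135,245) if n=="top" else (175,295,185,290)
    q=P[v0:v1,u0:u1].reshape(-1,3); px=im["pixels"][v0:v1,u0:u1].reshape(-1,3)
    # print wood floor points for plane
    hsv=cv2.cvtColor(im["pixels"],cv2.COLOR_RGB2HSV)[v0:v1,u0:u1].reshape(-1,3)
    w=(hsv[:,0]>8)&(hsv[:,0]<18)&(hsv[:,1]>70)&(hsv[:,1]<150)&(q[:,2]<.055)&(q[:,2]>.01)
    f=q[w]; print("wood",w.sum(),cv2.minAreaRect(f[:,:2].astype(np.float32)*1000))
    A=np.c_[f[:,:2],np.ones(len(f))];c=np.linalg.lstsq(A,f[:,2],rcond=None)[0];print("plane",c,np.linalg.norm(c[:2]),np.degrees(np.arctan2(c[1],c[0])))
    r=(q[:,2]>.012)&(q[:,2]<.12)
    np.save(n+"q.npy",np.c_[q,px][r])
    k=np.uint8(((hsv[:,0]<5)|(hsv[:,0]>175))&(hsv[:,1]>130)&r&(q[:,2]>.06)); print("red",q[k>0].round(3)[::3][:25].tolist())
E
python3 - <<'E'
import cv2
for n,b in(("top",(180,280,110,245)),("side",(140,300,170,310))):
    i=cv2.imread(f"pics/{n}0.png")[b[2]:b[3],b[0]:b[1]]
    cv2.imwrite(f"pics/{n}0c.png",cv2.resize(i,None,fx=4,fy=4,interpolation=cv2.INTER_CUBIC))
E
```

```text
top lime (array([0.59476712, 0.03604172, 0.11067029]), 168, np.float64(0.159047163946412)) orange (array([0.61126722, 0.08754237, 0.07153265]), 241, np.float64(0.004611168868482237))
wood 1641 ((603.6669921875, 102.59780883789062), (205.79981994628906, 310.5126953125), 72.2072525024414)
plane [ 0.14893484 -0.05589846 -0.0425357 ] 0.15907929980981464 -20.572198688377277
red [[0.651, 0.103, 0.091], [0.653, 0.094, 0.083], [0.648, 0.106, 0.09], [0.647, 0.096, 0.093], [0.648, 0.087, 0.089], [0.65, 0.078, 0.082], [0.646, 0.103, 0.083], [0.646, 0.093, 0.084], [0.644, 0.083, 0.091], [0.644, 0.073, 0.092], [0.645, 0.064, 0.086], [0.641, 0.086, 0.09], [0.641, 0.076, 0.091], [0.641, 0.067, 0.092], [0.642, 0.057, 0.088], [0.638, 0.083, 0.088], [0.638, 0.073, 0.091], [0.639, 0.064, 0.087], [0.638, 0.054, 0.088], [0.638, 0.044, 0.089], [0.634, 0.07, 0.091], [0.636, 0.061, 0.086], [0.636, 0.051, 0.086], [0.634, 0.041, 0.093], [0.635, 0.032, 0.087]]
side lime (array([0.59644212, 0.03412733, 0.07315508]), 199, np.float64(0.1258113330826952)) orange (array([0.61155457, 0.08522165, 0.07278346]), 401, np.float64(0.1005308296094711))
wood 983 ((588.507080078125, 49.713050842285156), (320.2874755859375, 276.5802307128906), 11.857963562011719)
plane [ 0.04650555 -0.01058011  0.00860513] 0.04769386969658975 -12.816762729387563
red [[0.55, -0.082, 0.078], [0.55, -0.083, 0.073], [0.598, -0.062, 0.074], [0.55, -0.083, 0.068], [0.476, -0.077, 0.099], [0.468, -0.083, 0.096], [0.595, -0.063, 0.07], [0.585, -0.06, 0.076], [0.569, -0.062, 0.079], [0.561, -0.068, 0.075], [0.554, -0.077, 0.068], [0.487, -0.072, 0.096], [0.479, -0.074, 0.097], [0.47, -0.077, 0.097], [0.6, -0.066, 0.06], [0.588, -0.06, 0.07], [0.579, -0.063, 0.07], [0.566, -0.064, 0.074], [0.559, -0.07, 0.069], [0.551, -0.076, 0.066], [0.48, -0.07, 0.097], [0.472, -0.072, 0.097], [0.463, -0.074, 0.098], [0.595, -0.062, 0.061], [0.585, -0.06, 0.067]]
```

View pics/top0c.png

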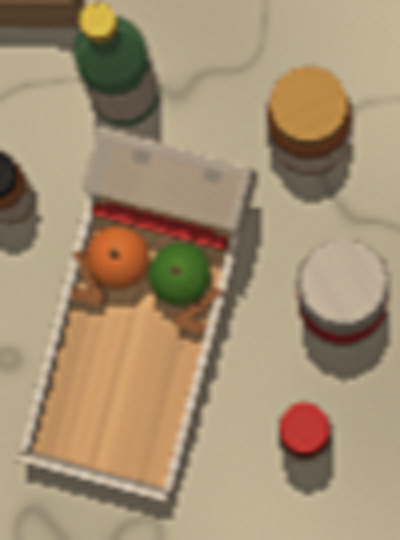

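View pics/side0c.png

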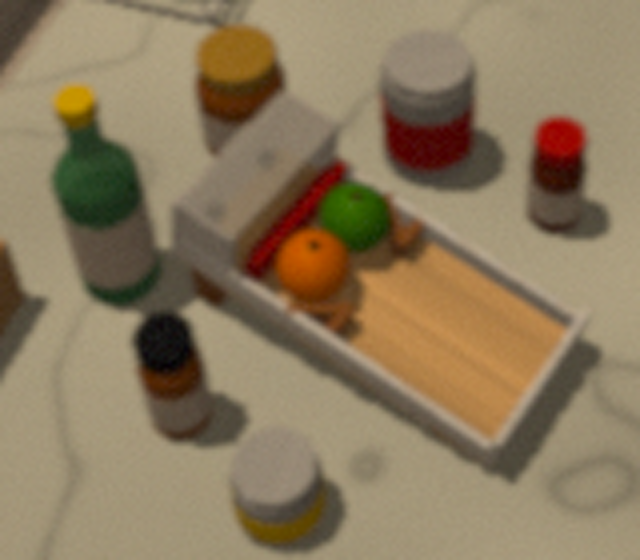

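The fruits, cheeks, follower and hood are clear in both crops. The lime is the fruit nearer the tin, on the chute's -y side. I'll reject the depth outliers and refine the chute yaw from the side walls.

```bash
cat >> h.py <<'E'
def sphere(im,box,h0,h1,smin=140,zmin=.05,zmax=.12):
    hsv=cv2.cvtColor(im["pixels"],cv2.COLOR_RGB2HSV); P=cloud(im)
    u0,u1,v0,v1=box; m=np.zeros((384,512),bool); m[v0:v1,u0:u1]=1
    m&=(hsv[...,0]>=h0)&(hsv[...,0]<=h1)&(hsv[...,1]>smin)&(P[...,2]>zmin)&(P[...,2]<zmax)&(im["z_map"]>.3)
    q=P[m]; q=q[np.linalg.norm(q-np.median(q,0),axis=1)<.035]
    f=least_squares(lambda c:np.linalg.norm(q-c,axis=1)-.026,np.median(q,0)-[0,0,.015],loss="soft_l1",f_scale=.002)
    return f.x.round(4),len(q),round(float(np.sqrt(np.mean(f.fun**2))),4)
E
python3 - <<'E'
from h import *
T=dict(np.load("top0.npz"));S=dict(np.load("side0.npz"))
L=[];O=[]
for n,im,b in(("top",T,[(214,238,166,190),(199,220,162,184)]),("side",S,[(217,242,212,238),(203,230,224,249)])):
    l=sphere(im,b[0],35,75);o=sphere(im,b[1],5,20);print(n,l,o);L.append(l[0]);O.append(o[0])
l,o=np.mean(L,0),np.mean(O,0);d=(o-l)[:2];yaw=np.arctan2(-d[0],d[1]);print("sep",np.linalg.norm(d),"yaw",np.degrees(yaw))
m=(l+o)[:2]/2
for n in("top","side"):
    q=np.load(n+"q.npy");P=q[:,:3];c=q[:,3:]
    for it in range(4):
        e=np.array([np.cos(yaw),np.sin(yaw)]);nn=np.array([-e[1],e[0]]);x=(P[:,:2]-m)@e+.03;y=(P[:,:2]-m)@nn
        h=P[:,2]-.04-.176*x
        w=(x>-.13)&(x<.03)&(abs(h-.02)<.006)&(abs(abs(y)-.061)<.012)
        s=np.sign(y[w]);A=np.c_[x[w],s>0,s<0];k=np.linalg.lstsq(A,y[w],rcond=None)[0];yaw+=np.arctan(k[0])
    print(n,w.sum(),"yaw",np.degrees(yaw),"walls y",k[1:])
    fl=(abs(y)<.045)&(x>-.12)&(x<-.02)&(abs(h)<.02);print("floor h err",np.median(h[fl]),np.polyfit(x[fl],P[fl,2],1))
    en=(abs(y)<.05)&(x<-.125)&(x>-.17)&(h>.02)&(h<.045);print("endwall x",np.median(x[en]),np.median(h[en]))
    hd=(abs(y)<.05)&(x>.05)&(abs(h-.063)<.008);print("hood x",np.percentile(x[hd],[3,97]),np.median(h[hd]))
e=np.array([np.cos(yaw),np.sin(yaw)]);print("origin",m-.03*e)
E
```

```text
top (array([0.5979, 0.0353, 0.0715]), 166, 0.0022) (array([0.6114, 0.0861, 0.072 ]), 201, 0.0024)
side (array([0.5964, 0.034 , 0.0731]), 194, 0.0014) (array([0.6098, 0.0854, 0.0729]), 306, 0.0025)
sep 0.052840443790717714 yaw -14.746322350002885
top 231 yaw -14.883687782041138 walls y [ 0.06011972 -0.05958454]
floor h err 0.0003860769348952688 [0.17136482 0.04000816]
endwall x -0.14314371509282994 0.03356750465930738
hood x [0.06976746 0.10917503] 0.062159122220107874
side 371 yaw -15.504108056384396 walls y [ 0.05988894 -0.06046175]
floor h err 0.0018300596467476006 [0.1751875 0.0416835]
endwall x -0.14581348171062503 0.03580196816372079
hood x [0.06692037 0.09096087] 0.0650983294470194
origin [0.57496666 0.06821922]
```

```bash
cat >> h.py <<'E'
yaw=np.radians(-15.1);org=np.array([.575,.068,0.])
C=R.from_euler("z",yaw).as_matrix()
a=np.radians(10)
def goal(x,y,tiph,sgn,bias=0.,reach=.019):
    """finger centre line meets the floor-normal foot at chute (x,y); tip tiph above floor"""
    n=np.array([-np.sin(a),0,np.cos(a)]); f=np.array([x,y,.04+.176*x])
    p=f+n*(tiph+reach)
    z=-n; yy=sgn*np.array([np.cos(a),0,np.sin(a)]); M=np.c_[np.cross(yy,z),yy,z]
    M=R.from_rotvec(n*bias).as_matrix()@M
    return org+C@p,C@M
def tool_delta(st,p,M):
    A=R.from_rotvec(st["ee_rot"]).as_matrix()
    return A.T@(p-st["position"]),R.from_matrix(A.T@M).as_rotvec()
def chute(p): return C.T@(np.asarray(p)-org)
E
python3 - <<'E'
from h import *
from cell import arm
st=arm.observe();print(R.from_rotvec(st["ee_rot"]).as_matrix().round(3), arm.tip_reach)
T=dict(np.load("top0.npz"));P=cloud(T)
for n,(u,v) in dict(oilcap=(204,116),oilbody=(208,122),honey=(257,137),tin=(265,180),red=(256,217),bowl=(383,260),black=(178,154)).items(): print(n,P[v,u].round(3),chute(P[v,u]).round(3))
for s in(1,-1):
    p,M=goal(-.027,-.031,.12,s,-.05);print(s,p.round(4),[x.round(4) for x in tool_delta(st,p,M)])
E
```

```text
[[ 0.932  0.361 -0.001]
 [ 0.361 -0.932  0.001]
 [-0.    -0.001 -1.   ]] 0.019
oilcap [0.764 0.092 0.202] [0.177 0.073 0.202]
oilbody [0.76  0.085 0.159] [0.174 0.064 0.159]
honey [ 0.729 -0.068  0.101] [ 0.184 -0.091  0.101]
tin [ 0.585 -0.094  0.113] [ 0.052 -0.154  0.113]
red [ 0.47  -0.066  0.094] [-0.066 -0.157  0.094]
bowl [ 0.342 -0.481  0.005] [-0.082 -0.59   0.005]
black [0.671 0.185 0.102] [0.062 0.138 0.102]
1 [0.5176 0.0514 0.1721] [array([ 0.5012, -0.4853,  0.0465]), array([-0.1602,  0.085 , -0.8852])]
-1 [0.5176 0.0514 0.1721] [array([ 0.5012, -0.4853,  0.0465]), array([0.1026, 0.1933, 2.2471])]
```

Call:
{"method": "arm_command", "body": {"targets": [[[0.05,-0.0485,0,0,0,0],[0.05,-0.0485,0,0,0,0],[0.05,-0.0485,0,0,0,0],[0.05,-0.0485,0,0,0,0],[0.05,-0.0485,0,0,0,0],[0.05,-0.0485,0,0,0,0],[0.05,-0.0485,0,0,0,0],[0.05,-0.0485,0,0,0,0],[0.05,-0.0485,0,0,0,0],[0.05,-0.0485,0,0,0,0]]], "jaw": 0, "newtons": 20}}

```text
clock: 1.35
position: [0.4873, -0.0132, 0.2187]
ee_rot: [3.088, 0.577, -0.0]
force: [0.9, -1.1, 0.4]
width: 0.008
gripper_force: 0.0
```

Call:
{"method": "arm_command", "body": {"targets": [[[0,0,0,-0.02,0.01,-0.11],[0,0,0,-0.02,0.01,-0.11],[0,0,0,-0.02,0.01,-0.11],[0,0,0,-0.02,0.01,-0.11],[0,0,0,-0.02,0.01,-0.11],[0,0,0,-0.02,0.01,-0.11],[0,0,0,-0.02,0.01,-0.11],[0,0,0,-0.02,0.01,-0.11],[0,0,0,0,0,0],[0,0,0,0,0,0]]]}}

```text
clock: 2.6
position: [0.487, -0.015, 0.2187]
ee_rot: [2.433, 1.754, 0.157]
force: [-0.0, -0.1, -0.3]
width: 0.009
gripper_force: 0.0
```

```bash
cat > s.py <<'E'
from h import *
from cell import arm
import sys
v=[float(t) for t in sys.argv[1:]]
st=arm.observe();p,M=goal(v[0],v[1],v[2],1,-.05)
t,r=tool_delta(st,p,M)
tip=chute(st["position"]+R.from_rotvec(st["ee_rot"]).apply([0,0,.019]))
print("clock",st["clock"],"w",st["width"],"pos",st["position"].round(4),"tip chute",tip.round(4),"tip h",((tip[2]-.04-.176*tip[0])*np.cos(a)).round(4))
print("delta",t.round(4),r.round(4)); F=C.T@st["force"]
print("F chute",F.round(2),"along slope",round(F[0]*np.cos(a)+F[2]*np.sin(a),2),"q",st["joints"].round(2))
E
python3 s.py -.027 -.031 .05
```

```text
clock 2.6 w 0.008542573872273697 pos [ 0.487  -0.015   0.2187] tip chute [-0.0601 -0.1032  0.2   ] tip h 0.168
delta [0.0729 0.     0.1176] [-0.0016  0.0059 -0.0074]
F chute [ 0.02 -0.1  -0.32] along slope -0.04 q [ 0.29  0.15 -0.48  2.01  0.2   0.85 -0.61]
```

Call:
{"method": "arm_command", "body": {"targets": [[[0.037,0,0,0,0.003,-0.004],[0.036,0,0,0,0.003,-0.003],[0,0,0.03,0,0,0],[0,0,0.03,0,0,0],[0,0,0.03,0,0,0],[0,0,0.02,0,0,0],[0,0,0.007,0,0,0],[0,0,0,0,0,0]]]}}

```text
clock: 3.6
position: [0.5292, 0.0493, 0.1038]
ee_rot: [2.427, 1.768, 0.163]
force: [0.3, -0.4, 1.5]
width: 0.012
gripper_force: 0.0
```

```bash
python3 s.py -.027 -.031 .025; python3 - <<'E'
from cell import arm
import cv2,numpy as np
a=arm.get_image("top")["pixels"][130:245,170:290,::-1];b=arm.get_image("side")["pixels"][170:300,160:310,::-1]
r=lambda i:cv2.resize(i,(390,390*i.shape[0]//i.shape[1]),interpolation=cv2.INTER_CUBIC)
a,b=r(a),r(b);h=max(len(a),len(b));o=np.zeros((h,780,3),np.uint8);o[:len(a),:390]=a;o[:len(b),390:]=b
cv2.imwrite("pics/p1.png",o)
E
```

```text
clock 3.6 w 0.01216161653047185 pos [0.5292 0.0493 0.1038] tip chute [-0.0361 -0.0299  0.085 ] tip h 0.0506
delta [-0.001   0.0004  0.0256] [-0.0017 -0.      0.0015]
F chute [ 0.38 -0.32  1.5 ] along slope 0.63 q [ 0.09  0.38 -0.44  2.05  0.43  0.64 -0.95]
```

View pics/p1.png

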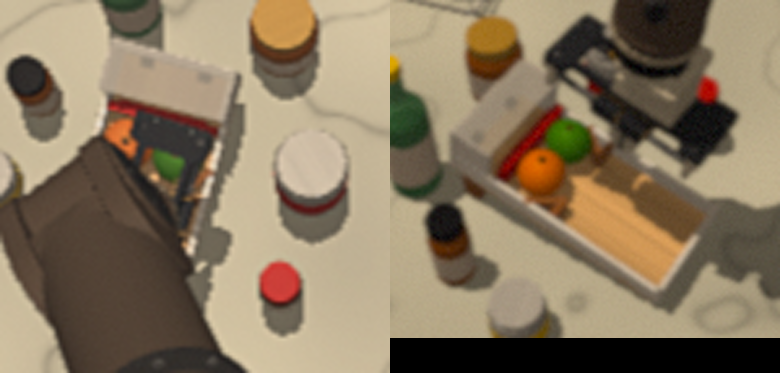

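The side crop shows the closed fingers downhill of the lime, about (615,125) against the lime at (568,142), and clear of the walls. I'll lower behind the lime and approach it.

Call:
{"method": "arm_command", "body": {"targets": [[[-0.001,0,0.01,0,0,0],[0,0,0.01,0,0,0],[0,0,0.0055,0,0,0],[0,0,0,0,0,0],[0,0,0,0,0,0]]]}}

```text
clock: 4.32
position: [0.5331, 0.0473, 0.0788]
ee_rot: [2.426, 1.768, 0.164]
force: [-0.3, -0.5, 0.5]
width: 0.009
gripper_force: 0.0
```

Call:
{"method": "arm_command", "body": {"targets": [[[0,0.004,0,0,0,0],[0,0.003,0,0,0,0],[0,0.002,0,0,0,0],[0,0,0,0,0,0],[0,0,0,0,0,0]]]}}

```text
clock: 4.95
position: [0.5414, 0.0444, 0.0803]
ee_rot: [2.426, 1.768, 0.164]
force: [-0.3, -0.0, 0.3]
width: 0.005
gripper_force: 0.0
```

```bash
python3 s.py -.015 -.031 .025
```

```text
clock 4.95 w 0.0047633007941309405 pos [0.5414 0.0444 0.0803] tip chute [-0.023  -0.0315  0.0615] tip h 0.0252
delta [0.0007 0.0036 0.0002] [-0.0012 -0.0002  0.0022]
F chute [-0.31 -0.12  0.35] along slope -0.24 q [ 0.08  0.43 -0.41  2.05  0.47  0.6  -0.97]
```

Call:
{"method": "arm_command", "body": {"targets": [[[0,0.001,0,0,0,0],[0,0.001,0,0,0,0],[0,0.001,0,0,0,0],[0,0.001,0,0,0,0],[0,0,0,0,0,0]]]}}

```text
clock: 5.58
position: [0.5454, 0.0432, 0.081]
ee_rot: [2.426, 1.768, 0.164]
force: [-0.3, 0.2, 0.2]
width: 0.006
gripper_force: 0.0
```

Call:
{"method": "arm_command", "body": {"targets": [[[0,0.001,0,0,0,0],[0,0.001,0,0,0,0],[0,0.001,0,0,0,0],[0,0,0,0,0,0]]]}}

```text
clock: 6.08
position: [0.5482, 0.0423, 0.0815]
ee_rot: [2.426, 1.768, 0.164]
force: [0.6, 0.2, 0.5]
width: 0.006
gripper_force: 0.0
```

```bash
python3 s.py -.015 -.031 .025
```

```text
clock 6.075 w 0.0056298356229114895 pos [0.5482 0.0423 0.0815] tip chute [-0.0159 -0.0318  0.0627] tip h 0.0252
delta [ 0.0007 -0.0035  0.0002] [-0.0011 -0.0003  0.0021]
F chute [0.5  0.39 0.47] along slope 0.57 q [ 0.09  0.43 -0.41  2.03  0.47  0.6  -0.96]
```

Call:
{"method": "arm_command", "body": {"targets": [[[0,0.001,0,0,0,0],[0,0.001,0,0,0,0],[0,0,0,0,0,0]]]}}

```text
clock: 6.45
position: [0.5501, 0.0417, 0.0818]
ee_rot: [2.426, 1.768, 0.164]
force: [1.1, -0.4, 0.8]
width: 0.005
gripper_force: 0.0
```

Call:
{"method": "arm_command", "body": {"targets": [[[0,0.001,0,0,0,0],[0,0.001,0,0,0,0],[0,0,0,0,0,0]]]}}

```text
clock: 6.82
position: [0.5519, 0.0411, 0.0822]
ee_rot: [2.426, 1.768, 0.164]
force: [-0.7, 0.6, 0.9]
width: 0.004
gripper_force: 0.0
```

Call:
{"method": "arm_command", "body": {"targets": [[[0,0.001,0,0,0,0],[0,0.001,0,0,0,0],[0,0,0,0,0,0]]]}}

```text
clock: 7.2
position: [0.5538, 0.0405, 0.0825]
ee_rot: [2.426, 1.768, 0.164]
force: [-0.1, 0.2, -0.0]
width: 0.004
gripper_force: 0.0
```

```bash
cat > look.py <<'E'
from h import *
from cell import arm
import sys
im=arm.get_image("side");
for k,args in dict(lime=(35,75),orange=(5,20)).items():
    try:
        s=sphere(im,(195,275,205,265),*args,smin=140 if k=="orange" else 140,zmin=.03);print(k,s,"chute",chute(s[0]).round(4))
    except Exception as e: print(k,e)
cv2.imwrite(sys.argv[1],cv2.resize(im["pixels"][190:280,185:300,::-1],None,fx=6,fy=6,interpolation=cv2.INTER_CUBIC))
E
python3 look.py pics/p2.png; python3 s.py 0 -.031 .025
```

```text
lime (array([0.5963, 0.0341, 0.0735]), 195, 0.0015) chute [ 0.0294 -0.0272  0.0735]
orange (array([0.5689, 0.0793, 0.0249]), 335, 0.0079) chute [-0.0088  0.0093  0.0249]
clock 7.25 w 0.004131533003941505 pos [0.5537 0.0405 0.0825] tip chute [-0.0101 -0.0321  0.0638] tip h 0.0252
delta [0.0014 0.0057 0.0002] [-0.0012 -0.0003  0.0022]
F chute [ 0.38 -0.55 -0.16] along slope 0.35 q [ 0.09  0.44 -0.42  2.02  0.46  0.61 -0.95]
```

View pics/p2.png

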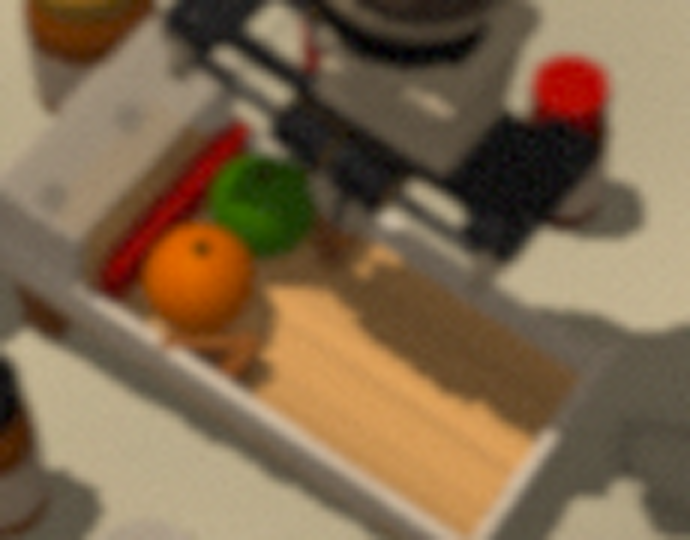

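The fingertip, about (335,205) in the crop, is just short of the lime at (263,205), so the finger is thinner than I assumed. I'll continue in small steps.

Call:
{"method": "arm_command", "body": {"targets": [[[0,0.001,0,0,0,0],[0,0.001,0,0,0,0],[0,0,0,0,0,0]]]}}

```text
clock: 7.62
position: [0.5557, 0.0399, 0.0829]
ee_rot: [2.426, 1.768, 0.164]
force: [0.3, -0.8, 0.2]
width: 0.006
gripper_force: 0.0
```

Call:
{"method": "arm_command", "body": {"targets": [[[0,0.001,0,0,0,0],[0,0.001,0,0,0,0],[0,0,0,0,0,0]]]}}

```text
clock: 8.0
position: [0.5575, 0.0392, 0.0832]
ee_rot: [2.426, 1.768, 0.164]
force: [0.4, 0.8, -0.5]
width: 0.001
gripper_force: 0.0
```

Call:
{"method": "arm_command", "body": {"targets": [[[0,0.001,0,0,0,0],[0,0.001,0,0,0,0],[0,0,0,0,0,0]]]}}

```text
clock: 8.38
position: [0.5594, 0.0386, 0.0836]
ee_rot: [2.426, 1.768, 0.164]
force: [0.0, 0.1, -0.1]
width: 0.009
gripper_force: 0.0
```

```bash
python3 look.py pics/p3.png; python3 s.py 0 -.031 .025; python3 - <<'E'
from h import *
from cell import arm
st=arm.observe();A=R.from_rotvec(st["ee_rot"]).as_matrix()
for n in("side","top"):
    im=arm.get_image(n);P=cloud(im);hsv=cv2.cvtColor(im["pixels"],cv2.COLOR_RGB2HSV)
    t=(P-st["position"])@A
    m=(abs(t[...,0])<.016)&(abs(t[...,1])<.03)&(t[...,2]>-.045)&(t[...,2]<.025)&(im["z_map"]>.3)
    v,u=np.where(m);k=np.argsort(t[m][:,2])
    for i in k[::max(1,len(k)//40)]: print(n,u[i],v[i],(t[v[i],u[i]]*1000).round(0),im["pixels"][v[i],u[i]])
E
```

```text
lime (array([0.5962, 0.034 , 0.0735]), 186, 0.0016) chute [ 0.0293 -0.0273  0.0735]
orange (array([0.5693, 0.0784, 0.0252]), 342, 0.0079) chute [-0.0082  0.0086  0.0252]
clock 8.425 w 0.00712456030361758 pos [0.5594 0.0387 0.0835] tip chute [-0.0042 -0.0324  0.0648] tip h 0.0252
delta [ 0.0014 -0.0003  0.0002] [-0.0012 -0.0002  0.0021]
F chute [-0.18  0.44  0.01] along slope -0.18 q [ 0.1   0.45 -0.42  2.01  0.46  0.62 -0.94]
side 237 217 [  9.  12. -45.] [60 49 40]
side 237 218 [  9.  12. -39.] [72 62 51]
side 243 223 [  9. -10. -36.] [70 60 47]
side 241 222 [  9.  -3. -35.] [60 51 39]
side 243 224 [ 10. -11. -33.] [90 77 63]
side 236 219 [  9.  14. -33.] [85 76 58]
side 237 220 [  9.  10. -31.] [85 75 61]
side 239 222 [  9.   3. -29.] [72 62 51]
side 247 224 [ -1. -18. -28.] [156 143 121]
side 245 226 [  7. -17. -26.] [103  88  69]
side 241 224 [  9.  -5. -26.] [84 74 59]
side 244 226 [  8. -15. -25.] [93 77 60]
side 243 226 [  9. -12. -24.] [92 76 58]
side 236 221 [  9.  13. -23.] [86 80 61]
side 241 225 [  9.  -6. -22.] [86 77 60]
side 236 222 [  9.  12. -18.] [75 73 51]
side 240
[... 411 characters left out ...]
 62 35]
side 230 223 [14. 27. -4.] [33 60  4]
side 235 220 [-4. 23. -3.] [73 71 46]
side 233 225 [13. 17. -2.] [25 56  1]
side 235 221 [-2. 22. -1.] [67 70 47]
side 235 226 [10. 12.  1.] [31 56  2]
side 236 223 [-0. 16.  1.] [67 70 42]
side 235 227 [11. 11.  4.] [31 54  3]
side 236 227 [8. 9. 6.] [43 52 11]
side 237 227 [4. 8. 9.] [56 46 18]
side 237 226 [ 0. 10. 11.] [54 47 15]
side 236 229 [ 7.  8. 18.] [65 52 19]
side 244 228 [-13.  -7.  21.] [85 57 36]
side 241 229 [-5. -2. 21.] [113  64  26]
side 243 227 [-14.  -2.  22.] [98 70 45]
side 239 227 [-7.  7. 22.] [74 48 29]
side 239 228 [-4.  5. 22.] [81 49 22]
side 241 231 [-1. -5. 23.] [74 42 22]
side 242 228 [-11.  -1.  24.] [119  74  36]
```

View pics/p3.png

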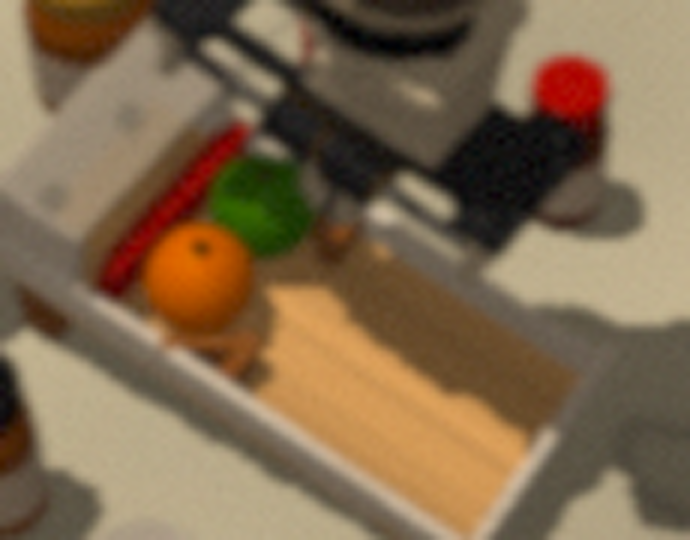

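The finger is tapered towards its tip, and the lime at (262,205) has not moved. I'll keep going in small steps.

Call:
{"method": "arm_command", "body": {"targets": [[[0,0.001,0,0,0,0],[0,0.001,0,0,0,0],[0,0,0,0,0,0]]]}}

```text
clock: 8.9
position: [0.5613, 0.038, 0.0839]
ee_rot: [2.426, 1.768, 0.164]
force: [-0.3, 0.5, -0.3]
width: 0.002
gripper_force: 0.0
```

Call:
{"method": "arm_command", "body": {"targets": [[[0,0.001,0,0,0,0],[0,0.001,0,0,0,0],[0,0,0,0,0,0]]]}}

```text
clock: 9.28
position: [0.5632, 0.0374, 0.0843]
ee_rot: [2.426, 1.768, 0.164]
force: [-0.5, 0.0, -0.8]
width: 0.005
gripper_force: 0.0
```

```bash
python3 look.py pics/p4.png; python3 s.py 0.003 -.031 .025
```

```text
lime (array([0.5964, 0.0341, 0.0731]), 174, 0.0014) chute [ 0.0295 -0.0272  0.0731]
orange (array([0.568 , 0.0786, 0.0246]), 335, 0.0076) chute [-0.0095  0.0084  0.0246]
clock 9.325 w 0.004984554196988407 pos [0.5631 0.0375 0.0842] tip chute [-0.0002 -0.0326  0.0655] tip h 0.0252
delta [ 0.0015 -0.0012  0.0002] [-0.0011 -0.0003  0.0022]
F chute [-0.11  0.55  0.24] along slope -0.07 q [ 0.1   0.45 -0.42  2.    0.46  0.62 -0.94]
```

Call:
{"method": "arm_command", "body": {"targets": [[[0,0.001,0,0,0,0],[0,0.001,0,0,0,0],[0,0,0,0,0,0]]]}}

```text
clock: 9.7
position: [0.5651, 0.0368, 0.0846]
ee_rot: [2.426, 1.768, 0.164]
force: [0.0, 0.7, 0.6]
width: 0.001
gripper_force: 0.0
```

Call:
{"method": "arm_command", "body": {"targets": [[[0,0.001,0,0,0,0],[0,0.001,0,0,0,0],[0,0,0,0,0,0]]]}}

```text
clock: 10.07
position: [0.5669, 0.0362, 0.0849]
ee_rot: [2.426, 1.768, 0.164]
force: [0.7, 0.3, -0.2]
width: 0.001
gripper_force: 0.0
```

```bash
python3 look.py pics/p5.png; python3 s.py 0.006 -.031 .025
```

```text
lime (array([0.5964, 0.0338, 0.0734]), 170, 0.0015) chute [ 0.0296 -0.0274  0.0734]
orange (array([0.5691, 0.0776, 0.0245]), 337, 0.0078) chute [-0.0082  0.0077  0.0245]
clock 10.125 w 0.0014479006647582999 pos [0.5669 0.0363 0.0849] tip chute [ 0.0037 -0.0327  0.0662] tip h 0.0252
delta [ 0.0016 -0.0022  0.0002] [-0.0011 -0.0003  0.0022]
F chute [-0.09  0.5   0.56] along slope 0.01 q [ 0.11  0.45 -0.42  1.99  0.46  0.63 -0.93]
```

Call:
{"method": "arm_command", "body": {"targets": [[[0,0.001,0,0,0,0],[0,0.001,0,0,0,0],[0,0,0,0,0,0]]]}}

```text
clock: 10.5
position: [0.5688, 0.0356, 0.0853]
ee_rot: [2.426, 1.768, 0.164]
force: [0.5, -0.1, 0.6]
width: 0.007
gripper_force: 0.0
```

Call:
{"method": "arm_command", "body": {"targets": [[[0,0.001,0,0,0,0],[0,0,0,0,0,0]]]}}

```text
clock: 10.75
position: [0.5697, 0.0354, 0.0855]
ee_rot: [2.426, 1.768, 0.164]
force: [0.2, -0.6, 0.2]
width: 0.004
gripper_force: 0.0
```

```bash
python3 look.py pics/p6.png; python3 s.py 0.009 -.031 .025
```

```text
lime (array([0.5965, 0.0341, 0.073 ]), 165, 0.0016) chute [ 0.0296 -0.0271  0.073 ]
orange (array([0.5694, 0.0782, 0.025 ]), 337, 0.0078) chute [-0.0081  0.0084  0.025 ]
clock 10.8 w 0.0038461901712459725 pos [0.5697 0.0354 0.0855] tip chute [ 0.0067 -0.0329  0.0667] tip h 0.0252
delta [ 0.0018 -0.0022  0.0002] [-0.0011 -0.0003  0.0022]
F chute [0.21 0.41 0.74] along slope 0.33 q [ 0.11  0.46 -0.42  1.98  0.46  0.63 -0.93]
```

View pics/p6.png

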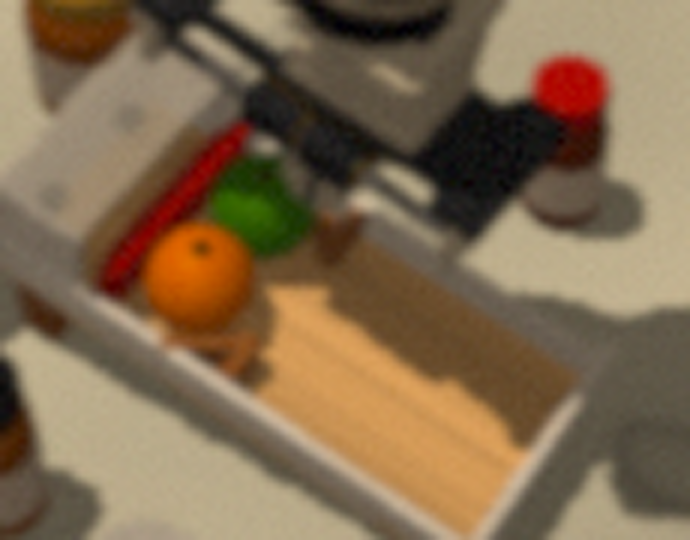

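The fingers at (310,185) in the crop seem to end above the lime. I'll carve the free space from the depth map to find where the tips really are.

```bash
python3 - <<'E'
from h import *
from cell import arm
st=arm.observe();A=R.from_rotvec(st["ee_rot"]).as_matrix();im=arm.get_image("side")
Rc=R.from_rotvec(im["rotation"]).as_matrix();Z=im["z_map"]
print("cols y=-30..30 step4; # occ/hidden  . seen free; rows z")
for z in range(-48,28,4):
    s=""
    for y in range(-30,31,4):
        free=0
        for x in(-6,-3,0,3,6):
            c=(st["position"]+A@np.array([x,y,z])/1000-im["xyz"])@Rc
            u,v=int(round(c[0]/c[2]*im["fx"]+im["cx"])),int(round(c[1]/c[2]*im["fy"]+im["cy"]))
            free+=Z[v,u]>c[2]+.006
        s+=str(free)
    print(z,s)
E
```

```text
cols y=-30..30 step4; # occ/hidden  . seen free; rows z
-48 1210000000000000
-44 2220000000000000
-40 2230000000000000
-36 3341000000001000
-32 4451000000001111
-28 5552000000001212
-24 5552000000000322
-20 5554000000000333
-16 5555100000001344
-12 5555210000000033
-8 5555421000000011
-4 5555532100000000
0 5555543200000000
4 5555554100000000
8 5555555200000000
12 5555555200000000
16 5555435300000000
20 5552213100000000
24 5551123200000000
```

Call:
{"method": "arm_command", "body": {"targets": [[[0,-0.02,0,0,0,0],[0,-0.02,0,0,0,0],[0,-0.02,0,0,0,0],[0,-0.01,0,0,0,0],[0,0,0,0,0,0]]]}}

```text
clock: 11.48
position: [0.5038, 0.0567, 0.0734]
ee_rot: [2.426, 1.769, 0.164]
force: [1.0, -0.2, 0.1]
width: 0.0
gripper_force: 0.0
```

```bash
cat > carve.py <<'E'
from h import *
from cell import arm
st=arm.observe();A=R.from_rotvec(st["ee_rot"]).as_matrix();im=arm.get_image("side")
Rc=R.from_rotvec(im["rotation"]).as_matrix();Z=im["z_map"]
for z in range(-48,28,4):
    s=""
    for y in range(-30,31,4):
        free=0
        for x in(-6,-3,0,3,6):
            c=(st["position"]+A@np.array([x,y,z])/1000-im["xyz"])@Rc
            u,v=int(round(c[0]/c[2]*im["fx"]+im["cx"])),int(round(c[1]/c[2]*im["fy"]+im["cy"]))
            free+=Z[v,u]>c[2]+.006
        s+=str(free)
    print(z,s)
t=(cloud(im)-st["position"])@A
m=(abs(t[...,0])<.02)&(abs(t[...,1])<.04)&(t[...,2]>-.06)&(t[...,2]<.03)&(Z>.3)
q=t[m]*1000
for z in range(-60,30,5):
    k=q[(q[:,2]>=z)&(q[:,2]<z+5)]
    if len(k): print(z,len(k),k.min(0).round(),k.max(0).round())
v,u=np.where(m);print(u.min(),u.max(),v.min(),v.max())
tip=im["xyz"];c=(st["position"]+A@[0,0,.019]-im["xyz"])@Rc;print("tip px",c[0]/c[2]*im["fx"]+im["cx"],c[1]/c[2]*im["fy"]+im["cy"])
cv2.imwrite("pics/p7.png",cv2.resize(im["pixels"][170:290,185:315,::-1],None,fx=5,fy=5,interpolation=cv2.INTER_CUBIC))
E
python3 carve.py
```

```text
-48 0100000000000000
-44 1200000000000000
-40 3300000000000000
-36 4320000000000000
-32 5440000000001111
-28 5451000000001212
-24 5552000000001322
-20 5553000000001333
-16 5554000000001444
-12 5555110000002455
-8 5555411000113555
-4 5555522111223455
0 5555533221333455
4 5555544332334555
8 5555554433444555
12 5555555544455555
16 5555555555455555
20 5555555555555555
24 5555555555555555
-50 1 [  8.   8. -48.] [  8.   8. -48.]
-45 2 [ 10.   9. -44.] [ 11.  14. -41.]
-40 7 [  8. -15. -38.] [ 10.  11. -35.]
-35 11 [  7. -18. -34.] [  9.  14. -30.]
-30 13 [  8. -17. -30.] [ 12.  15. -25.]
-25 8 [  7. -15. -25.] [ 10.  13. -21.]
-20 9 [  6.  -6. -20.] [ 10.  12. -15.]
-15 4 [  5.  -3. -14.] [  9.   3. -12.]
252 263 229 239
tip px 256.04032656004244 241.02067489253434
```

View pics/p7.png

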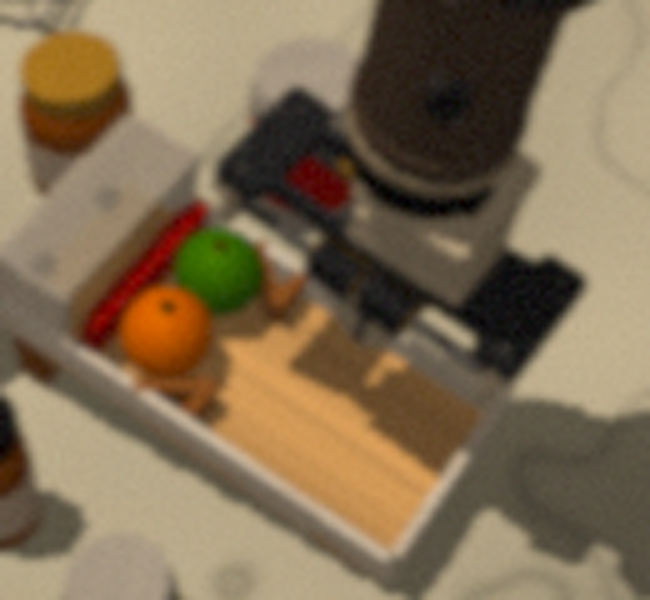

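The closed fingers, black stubs at crop (375,310), end above the expected tip at (355,355). I'll check the finger extent with the jaws open using the first picture's depth.

```bash
python3 - <<'E'
from h import *
st=dict(position=np.array([.2257,-.5823,.2180]),ee_rot=np.array([-3.08675515,-.577363424,.000575]))
A=R.from_rotvec(st["ee_rot"]).as_matrix()
for n in("side0","top0"):
    im=dict(np.load(n+".npz"));t=((cloud(im)-st["position"])@A)*1000
    m=(abs(t[...,0])<45)&(abs(t[...,1])<110)&(t[...,2]>-90)&(t[...,2]<40)&(im["z_map"]>.3);q=t[m];px=im["pixels"][m]
    for z in range(-90,40,6):
        k=(q[:,2]>=z)&(q[:,2]<z+6)
        if k.any(): print(n,z,k.sum(),"x",q[k,0].min().round(),q[k,0].max().round(),"y",np.sort(q[k,1]).round()[::max(1,k.sum()//10)])
E
```

```text
side0 -90 76 x -39.0 36.0 y [-91. -87. -87. -85. -85. -84. -77. -51.  23.  49.  57.]
side0 -84 58 x -36.0 36.0 y [-92. -89. -87. -87. -86. -85. -84. -83. -81.  46.  49.  75.]
side0 -78 16 x -26.0 34.0 y [-87. -87. -87. -86. -86. -86. -85. -84. -84. -83.  48.  50.  50.  51.
  52.  88.]
side0 -72 7 x -11.0 1.0 y [48. 48. 48. 49. 50. 51. 51.]
side0 -66 13 x -13.0 9.0 y [-67. -66. -66. -64. -63. -62.  50.  50.  52.  52.  54.  59.  63.]
side0 -60 24 x -13.0 11.0 y [-67. -65. -65. -64. -63. -62. -58.  43.  48.  50.  50.  55.]
side0 -54 22 x -13.0 10.0 y [-68. -64. -62. -61. -60. -58.  41.  47.  48.  53.  62.]
side0 -48 24 x -11.0 10.0 y [-67. -64. -64. -64. -63. -61. -58. -48.  45.  48.  50.  56.]
side0 -42 24 x -14.0 10.0 y [-65. -64. -63. -62. -61. -59.  45.  46.  47.  47.  48.  52.]
side0 -36 24 x -15.0 10.0 y [-65. -63. -62. -61. -58. -51.  42.  46.  47.  51.  52.  64.]
side0 -30 26 x -13.0 9.0 y [-66. -64. -63. -63. -60. -58. -55.  43.  45.  47.  47.  49.  54.]
side0 -24 14 x -9.0 10.0 y [-62. -62. -61. -60. -54. -52. -46.  44.  44.  46.  46.  48.  50.  51.]
side0 -18 16 x -10.0 6.0 y [-56. -55. -54. -51. -49.  44.  45.  45.  46.  47.  47.  47.  48.  48.
  53.  54.]
side0 -12 3 x -13.0 8.0 y [-48. -47.  51.]
top0 -90 49 x 23.0 37.0 y [-83. -61. -33. -16. -10.  -0.   5.  17.  34.  38.  46.  48.  82.]
top0 -84 10 x 30.0 37.0 y [-85. -84. -61.  -1.  48.  54.  60.  70.  77.  77.]
top0 -78 8 x -33.0 37.0 y [-86. -86. -86. -86. -85. -67.  49.  83.]
```

All the depth points agree. The reported tool point lies about 31 mm ahead of the real one: the tips are at about z = -11 in the tool frame and the body starts at about z = -78. I'll probe the tray floor gently to fix the tip height.

Call:
{"method": "arm_command", "body": {"targets": [[[0,0,0.012,0,0,0],[0,0,0.012,0,0,0],[0,0,0.012,0,0,0],[0,0,0.006,0,0,0],[0,0,0.003,0,0,0],[0,0,0,0,0,0]]]}}

```text
clock: 12.28
position: [0.5115, 0.0546, 0.0289]
ee_rot: [2.426, 1.768, 0.164]
force: [0.4, -1.1, -0.5]
width: 0.004
gripper_force: 0.0
```

Call:
{"method": "arm_command", "body": {"targets": [[[0,0,0.002,0,0,0],[0,0,0.001,0,0,0],[0,0,0,0,0,0]]]}}

```text
clock: 12.65
position: [0.5121, 0.0544, 0.0262]
ee_rot: [2.426, 1.768, 0.164]
force: [-0.5, 0.7, 0.1]
width: 0.007
gripper_force: 0.0
```

Call:
{"method": "arm_command", "body": {"targets": [[[0,0,0.002,0,0,0],[0,0,0,0,0,0]]]}}

```text
clock: 12.9
position: [0.5123, 0.0543, 0.024]
ee_rot: [2.426, 1.768, 0.164]
force: [0.0, -0.5, 0.2]
width: 0.002
gripper_force: 0.0
```

```bash
python3 s.py 0.009 -.031 .025
```

```text
clock 12.9 w 0.0019162531344987356 pos [0.5123 0.0543 0.024 ] tip chute [-0.0537 -0.0296  0.0053] tip h -0.0249
delta [ 0.0018  0.0679 -0.0499] [-0.0012 -0.0002  0.0022]
F chute [ 0.14 -0.43  0.17] along slope 0.17 q [-0.02  0.48 -0.32  2.16  0.59  0.44 -1.14]
```

Call:
{"method": "arm_command", "body": {"targets": [[[0,0,0.002,0,0,0],[0,0,0,0,0,0]]]}}

```text
clock: 13.15
position: [0.5126, 0.0542, 0.022]
ee_rot: [2.426, 1.768, 0.164]
force: [-0.9, 0.3, 0.3]
width: 0.005
gripper_force: 0.0
```

Call:
{"method": "arm_command", "body": {"targets": [[[0,0,0.002,0,0,0],[0,0,0,0,0,0]]]}}

```text
clock: 13.4
position: [0.5128, 0.0542, 0.0217]
ee_rot: [2.425, 1.768, 0.164]
force: [-11.2, -1.5, 29.4]
width: 0.009
gripper_force: 15.7
```

Call:
{"method": "arm_command", "body": {"targets": [[[0,0,0.001,0,0,0],[0,0,0,0,0,0]]]}}

```text
clock: 13.65
position: [0.5129, 0.0542, 0.0215]
ee_rot: [2.424, 1.768, 0.165]
force: [-18.7, -1.4, 46.7]
width: 0.003
gripper_force: 24.5
```

Call:
{"method": "arm_command", "body": {"targets": [[[0,0,0.001,0,0,0],[0,0,0,0,0,0]]]}}

```text
clock: 13.9
position: [0.5129, 0.0542, 0.0214]
ee_rot: [2.423, 1.767, 0.165]
force: [-26.0, -1.5, 63.2]
width: 0.003
gripper_force: 33.3
```

```bash
python3 s.py 0.009 -.031 .025
```

```text
clock 13.9 w 0.0026253653415572475 pos [0.5129 0.0542 0.0214] tip chute [-0.053  -0.0295  0.0027] tip h -0.0275
delta [ 0.0016  0.0679 -0.0524] [0.0018 0.0007 0.0031]
F chute [-24.7   -8.23  63.25] along slope -13.34 q [-0.03  0.48 -0.31  2.17  0.61  0.43 -1.16]
```

Call:
{"method": "arm_command", "body": {"targets": [[[0,0,-0.008,0,0,0],[-0.001,0,-0.01,0,0,0],[0,0,-0.011,0,0,0],[0,0.02,0,0,0,0],[0,0.018,0,0,0,0],[0,0,0,0,0,0]]]}}

```text
clock: 14.65
position: [0.5449, 0.0424, 0.0537]
ee_rot: [2.428, 1.766, 0.165]
force: [-0.5, -0.2, -1.0]
width: 0.005
gripper_force: 0.0
```

```bash
sed -i 's/reach=.019/reach=-.008/' h.py; sed -i 's/\[0,0,.019\]/[0,0,-.008]/' s.py; python3 s.py -.015 -.031 .025
```

```text
clock 14.65 w 0.005107982418532362 pos [0.5449 0.0424 0.0537] tip chute [-0.0238 -0.0326  0.0616] tip h 0.0254
delta [0.0018 0.0044 0.0004] [-0.0003 -0.0007  0.0004]
F chute [-0.43 -0.34 -1.02] along slope -0.6 q [ 0.06  0.47 -0.38  2.07  0.52  0.54 -1.02]
```

Call:
{"method": "arm_command", "body": {"targets": [[[0.0015,0.002,0,0,0,0],[0,0.002,0,0,0,0],[0,0.001,0,0,0,0],[0,0.001,0,0,0,0],[0,0,0,0,0,0]]]}}

```text
clock: 15.28
position: [0.5499, 0.0425, 0.0544]
ee_rot: [2.426, 1.768, 0.164]
force: [0.6, 0.1, -0.2]
width: 0.005
gripper_force: 0.0
```

Call:
{"method": "arm_command", "body": {"targets": [[[0,0.001,0,0,0,0],[0,0.001,0,0,0,0],[0,0,0,0,0,0]]]}}

```text
clock: 15.65
position: [0.5519, 0.0418, 0.0547]
ee_rot: [2.426, 1.768, 0.164]
force: [0.3, -0.0, -0.2]
width: 0.005
gripper_force: 0.0
```

Call:
{"method": "arm_command", "body": {"targets": [[[0,0.001,0,0,0,0],[0,0.001,0,0,0,0],[0,0,0,0,0,0]]]}}

```text
clock: 16.02
position: [0.5538, 0.0412, 0.0551]
ee_rot: [2.426, 1.768, 0.164]
force: [-0.0, -0.3, -0.8]
width: 0.004
gripper_force: 0.0
```

Call:
{"method": "arm_command", "body": {"targets": [[[0,0.001,0,0,0,0],[0,0.001,0,0,0,0],[0,0,0,0,0,0]]]}}

```text
clock: 16.4
position: [0.5556, 0.0406, 0.0554]
ee_rot: [2.426, 1.768, 0.164]
force: [-0.0, -0.3, 0.3]
width: 0.005
gripper_force: 0.0
```

Call:
{"method": "arm_command", "body": {"targets": [[[0,0.001,0,0,0,0],[0,0.001,0,0,0,0],[0,0,0,0,0,0]]]}}

```text
clock: 16.77
position: [0.5575, 0.04, 0.0558]
ee_rot: [2.426, 1.768, 0.164]
force: [0.3, 0.5, -0.5]
width: 0.004
gripper_force: 0.0
```

Call:
{"method": "arm_command", "body": {"targets": [[[0,0.001,0,0,0,0],[0,0.001,0,0,0,0],[0,0,0,0,0,0]]]}}

```text
clock: 17.15
position: [0.5594, 0.0394, 0.0561]
ee_rot: [2.426, 1.768, 0.164]
force: [-0.5, -0.5, -0.5]
width: 0.004
gripper_force: 0.0
```

```bash
python3 s.py -.015 -.031 .025;python3 look.py pics/p8.png
```

```text
clock 17.15 w 0.003751734715550809 pos [0.5594 0.0394 0.0561] tip chute [-0.009  -0.0316  0.064 ] tip h 0.0252
delta [ 0.0001 -0.0105  0.0002] [-0.0012 -0.0003  0.0021]
F chute [-0.4  -0.62 -0.54] along slope -0.48 q [ 0.07  0.49 -0.39  2.03  0.51  0.56 -0.99]
lime (array([0.5964, 0.0342, 0.0734]), 148, 0.0016) chute [ 0.0295 -0.0271  0.0734]
orange (array([0.5712, 0.0805, 0.0252]), 327, 0.0081) chute [-0.0069  0.0111  0.0252]
```

Call:
{"method": "arm_command", "body": {"targets": [[[0,0.001,0,0,0,0],[0,0.0005,0,0,0,0],[0,0,0,0,0,0]]]}}

```text
clock: 17.58
position: [0.5607, 0.039, 0.0563]
ee_rot: [2.426, 1.768, 0.164]
force: [-1.1, 0.1, -0.8]
width: 0.006
gripper_force: 0.2
```

Call:
{"method": "arm_command", "body": {"targets": [[[0,0.0005,0,0,0,0],[0,0.0005,0,0,0,0],[0,0,0,0,0,0]]]}}

```text
clock: 17.95
position: [0.5617, 0.0387, 0.0565]
ee_rot: [2.426, 1.768, 0.164]
force: [0.6, 0.9, 0.4]
width: 0.006
gripper_force: 0.2
```

Call:
{"method": "arm_command", "body": {"targets": [[[0,0.0005,0,0,0,0],[0,0.0005,0,0,0,0],[0,0,0,0,0,0]]]}}

```text
clock: 18.32
position: [0.5623, 0.0384, 0.0566]
ee_rot: [2.427, 1.768, 0.163]
force: [-1.1, 0.9, 1.5]
width: 0.006
gripper_force: 1.0
```

Call:
{"method": "arm_command", "body": {"targets": [[[0,0.0005,0,0,0,0],[0,0.0005,0,0,0,0],[0,0,0,0,0,0]]]}}

```text
clock: 18.7
position: [0.5627, 0.0383, 0.0565]
ee_rot: [2.427, 1.769, 0.162]
force: [-4.2, 1.6, 1.1]
width: 0.004
gripper_force: 2.7
```

```bash
python3 s.py -.002 -.031 .025
```

```text
clock 18.7 w 0.004320673838596816 pos [0.5627 0.0383 0.0565] tip chute [-0.0055 -0.0319  0.0644] tip h 0.025
delta [ 0.0009 -0.0008  0.    ] [-0.0025  0.0002  0.0026]
F chute [-4.46  0.5   1.12] along slope -4.2 q [ 0.08  0.49 -0.39  2.02  0.51  0.57 -0.99]
```

Call:
{"method": "arm_command", "body": {"targets": [[[0,0.0005,0,0,0,0],[0,0,0,0,0,0]]]}}

```text
clock: 18.95
position: [0.5631, 0.0381, 0.0566]
ee_rot: [2.427, 1.769, 0.162]
force: [-6.2, 0.5, 1.5]
width: 0.002
gripper_force: 2.8
```

Call:
{"method": "arm_command", "body": {"targets": [[[0,0.0005,0,0,0,0],[0,0,0,0,0,0]]]}}

```text
clock: 19.2
position: [0.5635, 0.0379, 0.0567]
ee_rot: [2.427, 1.769, 0.162]
force: [-4.7, 1.5, 1.2]
width: 0.007
gripper_force: 2.8
```

Call:
{"method": "arm_command", "body": {"targets": [[[0,0.0005,0,0,0,0],[0,0,0,0,0,0]]]}}

```text
clock: 19.45
position: [0.564, 0.0378, 0.0568]
ee_rot: [2.427, 1.769, 0.162]
force: [-4.6, 1.6, 1.0]
width: 0.004
gripper_force: 2.8
```

```bash
python3 s.py -.002 -.031 .025
```

```text
clock 19.45 w 0.003868998018128171 pos [0.564  0.0378 0.0568] tip chute [-0.0041 -0.032   0.0646] tip h 0.025
delta [ 0.0009 -0.0023 -0.    ] [-0.0026  0.0003  0.0027]
F chute [-4.85  0.38  0.97] along slope -4.6 q [ 0.08  0.49 -0.39  2.02  0.51  0.57 -0.98]
```

Call:
{"method": "arm_command", "body": {"targets": [[[0,0.001,0,0,0,0],[0,0.001,0,0,0,0],[0,0.001,0,0,0,0],[0,0.0015,0,0,0,0],[0,0.0015,0,0,0,0],[0,0.0015,0,0,0,0],[0,0.0015,0,0,0,0],[0,0.001,0,0,0,0]]]}}

```text
clock: 20.45
position: [0.5733, 0.0348, 0.0584]
ee_rot: [2.427, 1.769, 0.162]
force: [-5.4, 1.1, 1.4]
width: 0.004
gripper_force: 3.0
```

```bash
python3 s.py .005 -.031 .025;python3 look.py pics/p9.png
```

```text
clock 20.45 w 0.004274543371005178 pos [0.5733 0.0348 0.0584] tip chute [ 0.0057 -0.0325  0.0663] tip h 0.0249
delta [ 0.0013 -0.0051 -0.    ] [-0.0027  0.0004  0.0027]
F chute [-5.46 -0.32  1.41] along slope -5.14 q [ 0.09  0.5  -0.39  2.    0.5   0.58 -0.97]
lime (array([0.609 , 0.0282, 0.0759]), 133, 0.0015) chute [ 0.0432 -0.0296  0.0759]
orange (array([0.5676, 0.0804, 0.0234]), 297, 0.0091) chute [-0.0104  0.01    0.0234]
```

Call:
{"method": "arm_command", "body": {"targets": [[[0.0002,0.0015,0,0,0,0],[0.0002,0.0015,0,0,0,0],[0.0002,0.0015,0,0,0,0],[0.0002,0.0015,0,0,0,0],[0.0002,0.0015,0,0,0,0],[0.0002,0.0015,0,0,0,0],[0.0002,0.0015,0,0,0,0],[0.0002,0.0015,0,0,0,0]]]}}

```text
clock: 21.5
position: [0.585, 0.0327, 0.0605]
ee_rot: [2.427, 1.769, 0.162]
force: [-6.4, 2.5, 2.1]
width: 0.003
gripper_force: 3.1
```

```bash
python3 s.py .02 -.031 .025;python3 look.py pics/p10.png
```

```text
clock 21.5 w 0.0030597436804808524 pos [0.585  0.0327 0.0605] tip chute [ 0.0175 -0.0315  0.0684] tip h 0.025
delta [ 0.0004 -0.0018 -0.    ] [-0.0028  0.0004  0.0027]
F chute [-6.82  0.78  2.09] along slope -6.35 q [ 0.1   0.51 -0.4   1.97  0.5   0.6  -0.95]
lime (array([0.6203, 0.0258, 0.0781]), 145, 0.0015) chute [ 0.0547 -0.0289  0.0781]
orange (array([0.5645, 0.0725, 0.0246]), 369, 0.0069) chute [-0.0113  0.0016  0.0246]
```

View pics/p10.png

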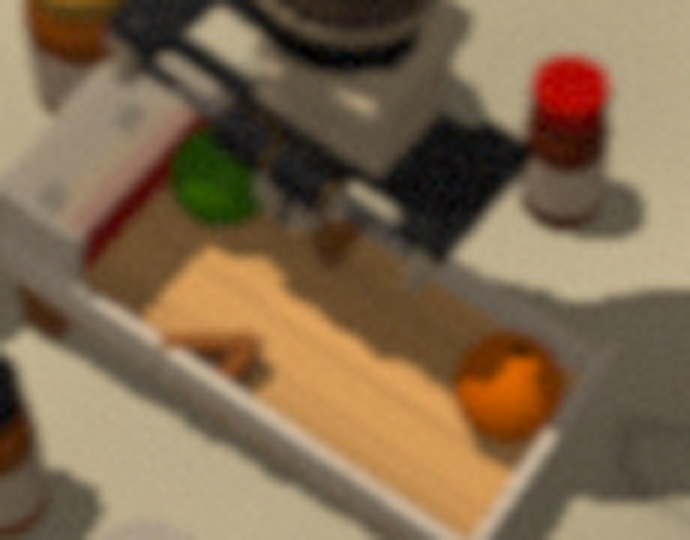

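The orange at (510,385) has already rolled into the tray. The lime at (212,185) is pushing the follower under the hood, with about 7 mm to go.

Call:
{"method": "arm_command", "body": {"targets": [[[0,0.001,0,0,0,0],[0,0.001,0,0,0,0],[0,0.001,0,0,0,0],[0,0.001,0,0,0,0],[0,0.0005,0,0,0,0],[0,0.0005,0,0,0,0],[0,0,0,0,0,0]]]}}

```text
clock: 22.42
position: [0.5898, 0.0313, 0.0615]
ee_rot: [2.427, 1.769, 0.162]
force: [-5.0, 1.2, 1.6]
width: 0.003
gripper_force: 2.9
```

```bash
python3 s.py .02 -.031 .025;python3 look.py pics/p11.png
```

```text
clock 22.425 w 0.0027448857642425784 pos [0.5898 0.0313 0.0615] tip chute [ 0.0225 -0.0316  0.0693] tip h 0.025
delta [ 0.0003 -0.0069  0.    ] [-0.0026  0.0002  0.0027]
F chute [-5.18 -0.14  1.55] along slope -4.83 q [ 0.1   0.52 -0.4   1.96  0.49  0.61 -0.94]
lime (array([0.6253, 0.0243, 0.0785]), 142, 0.0015) chute [ 0.0599 -0.0291  0.0785]
orange (array([0.5672, 0.0724, 0.0254]), 366, 0.007) chute [-0.0087  0.0022  0.0254]
```

Call:
{"method": "arm_command", "body": {"targets": [[[0,0.0003,0,0,0,0],[0,0.0003,0,0,0,0],[0,0.0003,0,0,0,0],[0,0,0,0,0,0]]]}}

```text
clock: 22.98
position: [0.5906, 0.031, 0.0616]
ee_rot: [2.427, 1.769, 0.162]
force: [-5.5, 1.4, 2.3]
width: 0.004
gripper_force: 3.0
```

Call:
{"method": "arm_command", "body": {"targets": [[[0,0.0003,0,0,0,0],[0,0,0,0,0,0]]]}}

```text
clock: 23.22
position: [0.5909, 0.0309, 0.0616]
ee_rot: [2.427, 1.769, 0.162]
force: [-5.9, 2.1, 2.2]
width: 0.003
gripper_force: 3.0
```

Call:
{"method": "arm_command", "body": {"targets": [[[0,0.0003,0,0,0,0],[0,0,0,0,0,0]]]}}

```text
clock: 23.48
position: [0.5912, 0.0308, 0.0617]
ee_rot: [2.427, 1.769, 0.162]
force: [-5.0, 1.0, 1.7]
width: 0.008
gripper_force: 3.0
```

Call:
{"method": "arm_command", "body": {"targets": [[[0,0.0003,0,0,0,0],[0,0,0,0,0,0]]]}}

```text
clock: 23.72
position: [0.5914, 0.0307, 0.0617]
ee_rot: [2.427, 1.769, 0.162]
force: [-5.2, 1.6, 1.5]
width: 0.004
gripper_force: 3.0
```

Call:
{"method": "arm_command", "body": {"targets": [[[0,0.0003,0,0,0,0],[0,0,0,0,0,0]]]}}

```text
clock: 23.98
position: [0.5917, 0.0306, 0.0618]
ee_rot: [2.427, 1.769, 0.162]
force: [-5.4, 0.8, 1.8]
width: 0.005
gripper_force: 3.0
```

Call:
{"method": "arm_command", "body": {"targets": [[[0,0.0003,0,0,0,0],[0,0,0,0,0,0]]]}}

```text
clock: 24.22
position: [0.592, 0.0305, 0.0619]
ee_rot: [2.427, 1.769, 0.162]
force: [-4.7, 1.6, 1.6]
width: 0.007
gripper_force: 3.0
```

Call:
{"method": "arm_command", "body": {"targets": [[[0,0.0003,0,0,0,0],[0,0,0,0,0,0]]]}}

```text
clock: 24.48
position: [0.5923, 0.0304, 0.0619]
ee_rot: [2.427, 1.769, 0.162]
force: [-5.2, 1.6, 2.2]
width: 0.005
gripper_force: 3.0
```

Call:
{"method": "arm_command", "body": {"targets": [[[0,0.0003,0,0,0,0],[0,0,0,0,0,0]]]}}

```text
clock: 24.72
position: [0.5925, 0.0303, 0.0619]
ee_rot: [2.427, 1.769, 0.162]
force: [-5.1, 2.7, 2.2]
width: 0.003
gripper_force: 3.0
```

Call:
{"method": "arm_command", "body": {"targets": [[[0,0.0003,0,0,0,0],[0,0,0,0,0,0]]]}}

```text
clock: 24.98
position: [0.5929, 0.0303, 0.062]
ee_rot: [2.427, 1.769, 0.162]
force: [-5.6, 1.9, 2.1]
width: 0.007
gripper_force: 3.0
```

Call:
{"method": "arm_command", "body": {"targets": [[[0,0.0003,0,0,0,0],[0,0,0,0,0,0]]]}}

```text
clock: 25.22
position: [0.5931, 0.0301, 0.062]
ee_rot: [2.427, 1.769, 0.162]
force: [-5.5, 1.8, 1.1]
width: 0.008
gripper_force: 3.0
```

Call:
{"method": "arm_command", "body": {"targets": [[[0,0.0003,0,0,0,0],[0,0,0,0,0,0]]]}}

```text
clock: 25.48
position: [0.5931, 0.0302, 0.062]
ee_rot: [2.427, 1.77, 0.161]
force: [-6.5, 1.7, 2.7]
width: 0.005
gripper_force: 3.5
```

```bash
python3 s.py .02 -.031 .025;python3 look.py pics/p12.png
```

```text
clock 25.475 w 0.0047131033780364 pos [0.5931 0.0302 0.062 ] tip chute [ 0.026  -0.0318  0.0699] tip h 0.0249
delta [ 0.0003 -0.0105 -0.    ] [-0.0031  0.0004  0.0029]
F chute [-6.73 -0.07  2.67] along slope -6.17 q [ 0.11  0.52 -0.4   1.95  0.49  0.61 -0.93]
lime (array([0.6286, 0.0234, 0.0791]), 131, 0.0014) chute [ 0.0634 -0.0291  0.0791]
orange (array([0.5686, 0.072 , 0.026 ]), 373, 0.0072) chute [-0.0072  0.0022  0.026 ]
```

Buffers reached: the position has stopped and the force is rising. I'll build up to about 10 N.

Call:
{"method": "arm_command", "body": {"targets": [[[0,0.0003,0,0,0,0],[0,0,0,0,0,0]]]}}

```text
clock: 25.78
position: [0.5932, 0.0301, 0.062]
ee_rot: [2.427, 1.77, 0.161]
force: [-6.7, 1.6, 3.5]
width: 0.005
gripper_force: 3.9
```

Call:
{"method": "arm_command", "body": {"targets": [[[0,0.0003,0,0,0,0],[0,0,0,0,0,0]]]}}

```text
clock: 26.02
position: [0.5932, 0.0301, 0.0619]
ee_rot: [2.427, 1.77, 0.16]
force: [-8.3, 1.7, 3.2]
width: 0.007
gripper_force: 4.4
```

Call:
{"method": "arm_command", "body": {"targets": [[[0,0.0003,0,0,0,0],[0,0.0003,0,0,0,0],[0,0,0,0,0,0],[0,0,0,0,0,0]]]}}

```text
clock: 26.52
position: [0.5933, 0.03, 0.0619]
ee_rot: [2.427, 1.771, 0.159]
force: [-9.6, 3.2, 3.7]
width: 0.008
gripper_force: 5.3
```

```bash
for i in 1 2 3;do python3 s.py .02 -.031 .025|grep F; done
```

```text
F chute [-10.1    0.55   3.72] along slope -9.3 q [ 0.11  0.52 -0.4   1.94  0.49  0.62 -0.93]
F chute [-10.1    0.55   3.72] along slope -9.3 q [ 0.11  0.52 -0.4   1.94  0.49  0.62 -0.93]
F chute [-10.1    0.55   3.72] along slope -9.3 q [ 0.11  0.52 -0.4   1.94  0.49  0.62 -0.93]
```

Call:
{"method": "arm_command", "body": {"targets": [[[0,0.0002,0,0,0,0],[0,0,0,0,0,0],[0,0,0,0,0,0],[0,0,0,0,0,0],[0,0,0,0,0,0],[0,0,0,0,0,0],[0,0,0,0,0,0]]]}}

```text
clock: 27.4
position: [0.5933, 0.03, 0.0619]
ee_rot: [2.427, 1.771, 0.159]
force: [-9.4, 2.4, 3.4]
width: 0.006
gripper_force: 5.6
```

```bash
python3 s.py .02 -.031 .025|grep F
```

```text
F chute [-9.73 -0.17  3.43] along slope -8.99 q [ 0.11  0.52 -0.4   1.94  0.49  0.62 -0.93]
```

Call:
{"method": "arm_command", "body": {"targets": [[[0,0.0002,0,0,0,0],[0,0,0,0,0,0],[0,0,0,0,0,0],[0,0,0,0,0,0],[0,0,0,0,0,0]]]}}

```text
clock: 28.02
position: [0.5933, 0.03, 0.0618]
ee_rot: [2.428, 1.771, 0.159]
force: [-11.4, 3.5, 2.8]
width: 0.004
gripper_force: 5.9
```

```bash
python3 s.py .02 -.031 .025|grep F
```

```text
F chute [-11.95   0.44   2.77] along slope -11.29 q [ 0.11  0.52 -0.4   1.94  0.49  0.62 -0.93]
```

Call:
{"method": "arm_command", "body": {"targets": [[[0,-0.02,0,0,0,0],[0,-0.02,-0.02,0,0,0],[0,-0.01,-0.045,0,0,0],[0,0,-0.05,0,0,0],[0,0,-0.03,0,0,0],[0,0,0,0,0,0],[0,0,0,0,0,0],[0,0,0,0,0,0]]]}}

```text
clock: 29.02
position: [0.5244, 0.0506, 0.1957]
ee_rot: [2.427, 1.769, 0.162]
force: [-0.9, -0.3, -0.6]
width: 0.004
gripper_force: 0.0
```

```bash
cat > fin.py <<'E'
from h import *
from cell import arm
im=arm.get_image("side")
for k,ar in dict(lime=(35,75),orange=(6,14)).items():
    s=sphere(im,(185,295,195,285),*ar,smin=150 if k=="lime" else 195,zmin=.02);print(k,s,chute(s[0]).round(3))
P=cloud(im);hsv=cv2.cvtColor(im["pixels"],cv2.COLOR_RGB2HSV);c=(P-org)@C
m=((hsv[...,0]<4)|(hsv[...,0]>176))&(hsv[...,1]>150)&(abs(c[...,1])<.056)&(c[...,0]>.03)&(c[...,0]<.13)
print("follower red x",np.percentile(c[m][:,0],[5,50,95]),arm.observe()["force"],arm.observe()["clock"])
E
python3 fin.py
```

```text
lime (array([0.4717, 0.128 , 0.0474]), 230, 0.0013) [-0.115  0.031  0.047]
orange (array([0.4552, 0.0678, 0.0473]), 221, 0.0013) [-0.116 -0.031  0.047]Traceback (most recent call last):
  File "fin.py", line 8, in <module>
    print("follower red x",np.percentile(c[m][:,0],[5,50,95]),arm.observe()["force"],arm.observe()["clock"])
                           ~~~~~~~~~~~~~^^^^^^^^^^^^^^^^^^^^^
    return _quantile_unchecked(
        a, q, axis, out, overwrite_input, method, keepdims, weights)
    return _ureduce(a,
                    func=_quantile_ureduce_func,
    ...<5 lines>...
                    overwrite_input=overwrite_input,
                    method=method)
    r = func(a, **kwargs)
    result = _quantile(arr,
                       quantiles=q,
    ...<2 lines>...
                       out=out,
                       weights=wgt)
    slices_having_nans = np.isnan(arr[-1, ...])
                                  ~~~^^^^^^^^^
IndexError: index -1 is out of bounds for axis 0 with size 0
```

Both fruits are in the tray. I'll let them settle, then check that they are at rest and that the follower is hidden under the hood.

Call:
{"method": "arm_command", "body": {"targets": [[[0,0,-0.02,0,0,0],[0,0,0,0,0,0],[0,0,0,0,0,0],[0,0,0,0,0,0],[0,0,0,0,0,0],[0,0,0,0,0,0],[0,0,0,0,0,0],[0,0,0,0,0,0],[0,0,0,0,0,0],[0,0,0,0,0,0]]]}}

```text
clock: 30.32
position: [0.5215, 0.0518, 0.2167]
ee_rot: [2.426, 1.768, 0.164]
force: [-0.8, -0.2, -0.1]
width: 0.007
gripper_force: 0.0
```

Call:
{"method": "arm_command", "body": {"targets": [[[0,0,0,0,0,0],[0,0,0,0,0,0],[0,0,0,0,0,0],[0,0,0,0,0,0],[0,0,0,0,0,0],[0,0,0,0,0,0],[0,0,0,0,0,0],[0,0,0,0,0,0],[0,0,0,0,0,0],[0,0,0,0,0,0]]]}}

```text
clock: 31.58
position: [0.5215, 0.0518, 0.2167]
ee_rot: [2.426, 1.768, 0.164]
force: [0.2, -1.0, -0.7]
width: 0.008
gripper_force: 0.0
```

```bash
sed -i 's/^print("follower.*/print(m.sum(), arm.observe()["clock"])/' fin.py; python3 fin.py; python3 fin.py
```

```text
lime (array([0.4714, 0.1281, 0.0475]), 227, 0.0014) [-0.116  0.031  0.048]
orange (array([0.4549, 0.0664, 0.0475]), 227, 0.0014) [-0.116 -0.033  0.048]
0 31.625
lime (array([0.4715, 0.1283, 0.0474]), 227, 0.0013) [-0.116  0.031  0.047]
orange (array([0.4547, 0.0664, 0.0478]), 220, 0.0013) [-0.116 -0.033  0.048]
0 31.675
```

```bash
python3 -c "
from cell import arm
print(arm.sign_off())"
```

```text
the job is handed in; nothing more can be done
None
```

I handed the job in at about 32 s: I pushed the lime back until the follower stopped at its buffers, held it there at about 9–11 N for over a second, then let go, and both fruits now lie at rest in the lower tray. The sign-off returned no verdict; the catch setting is inferred from that hold, because the follower is hidden under the hood.

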